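# Set the length stop on the workshop bench

### The job

Two short length-stop rails are screwed to the workbench. On the rail whose stop is a rectangular block, slide the block along until its middle is level with the point of the steel index plate beside that rail, and leave it there. Leave the stop with the round knob, on the other rail, where it is.

Things in the scene. Friction and masses are not known exactly. Their poses are not given: they have to be found in the camera images.
- block_stop (a joint): Position of the block stop along its rail in m: 0 to 0.18. It moves only along the rail, with about 2.5 N of friction, and stays where it is left. It begins within 50 mm of the 0 end. The rail is a flat aluminium bar, 240 mm long, 40 mm wide and 14 mm high, with black scale marks.
- block_stop_top (a point): Centre of the block stop's top, 54.5 mm above the bench. The dark steel block is 20 mm along the rail, 28 mm across and 40 mm tall, free on all sides down to the rail's top. Its y axis points along the rail the way the joint grows, x across it towards the index plate, z up. A thin white line on its top marks its middle.
- index_tip (a point): Point of the index plate: flat bright steel, 36 mm long, 24 mm wide, 14 mm high (as high as the rail), fixed beside the block's rail, pointed end towards the rail. Listed is the point's upper edge, 25 mm from the rail's centre line, 14 mm above the bench. The block's centre is to be level with it along the rail; it lies 40 to 155 mm from the block's start, short of the end of travel.
- knob_stop_top (a point): Centre of the top of the other stop, to be left alone: a round dark-steel knob 28 mm across on a thinner neck, its top 54.5 mm above the bench, on a second rail of the same make about 190 mm nearer to or farther from the robot.
Things that resemble listed ones, but are neither listed nor needed, are in the scene too. Leave any purple or yellow look-alike of the part that bears block_stop alone.

How it is judged:
At the end, for the whole second after the job is handed in: The middle of the block stop is level with the index plate's point to within 12 mm either way, measured along its rail, and the block is at rest (y of index_tip in the frame of block_stop_top between -0.012 and 0.012 m and velocity of joint block_stop between -0.01 and 0.01 m/s); the robot touches nothing.
It fails at once if the round-knob stop is moved from its place (more than 8 mm) (distance of knob_stop_top from where it was at the start of the episode above 0.008 m).
It also fails if it takes over 29 s, if anything falls off the work surface, if the arm or the gripper's body presses on something with over 40 N, if the wrist force passes 120 N, or if a joint passes its speed limit or range.

### The arm

A 6-joint arm with a two-finger parallel gripper is mounted at the origin on the work surface. World frame = base frame: x ahead of the robot, y to its left, z up, the work surface at z = 0. Lengths are in m, angles in rad, forces in N, time in s.
With the tool pointing down it reaches from about 0.35 to 0.725 m from the base axis. Payload 4.3 kg.
Tool frame: the origin (TCP) lies on the front face of the gripper's body, between the roots of the fingers; the fingertips stand 73 mm ahead of it and the grasp point (between the pads) lies 54 mm ahead of it; z points along the fingers, y is the line along which they close (so a half turn about z gives the same grasp; the last joint's range is limited). The gripper opens to 85 mm and grips with 20 to 120 N. Pads are 22 mm wide; open, the fingers measure 114 mm over their backs; the gripper's body (76 mm by 85 mm) begins 54 mm behind the grasp point. The pads swing forward as they close: fully open they stand 13 mm farther back than shut.
Start: joints at [-0.11, 0.377, 0.081, 1.274, 0, 1.46], TCP at [0.575, 0, 0.304] pointing down, gripper open.
Joint ranges: [-2.72, 2.72], [-0.84, 1.66], [-1.02, 1.22], [-1.77, 2.12], [-1.37, 1.28], [-3.14, 3.14]. Speed limits (rad/s): [2.57, 2.57, 3.14, 3.14, 3.14, 3.14].

### API

Orientations are given as a rotation vector (axis times angle).
In Python, from workcell import r gives the robot as it stands.
- The arm moves only by the tool servo_tool, never from a script. Its argument "steps" is a list of rows, each an object with "dp": the shift along the tool's x, y, z in units of 30 cm (1.0 is 30 cm), a list of three; "turn": the turn about the tool's z in units of 90 degrees (1.0 is 90 degrees). A call has 1 to 10 rows; each row shifts and turns the commanded pose from where the row before left it, along the tool's axes as they then stand; what a row does not reach is not made up. A row lasts 1/8 s, in which the tool goes at most 62.5 mm and 10.7 degrees, less where a joint would pass 70% of its speed; a pose out of reach is approached as far as the arm can. A call with a number of a shift or a turn outside -1 to 1 is refused whole. A call with a gripper value outside its range is refused whole. "fingers" is the opening in per cent of the stroke, from 0 (shut) to 100 (fully open), set as the call begins (left out, the last holds). The fingers move at their own pace and stop on an object; "force" is the grip in N (left out, the last holds). Time passes only in rows, so rows that do not move let the fingers close. It gives the time, the measured TCP pose, the force, the opening and the grip force at its end, in the units of the state.
- r.read_state(): the state, without advancing time (a new reading comes with each control period).
- r.get_image(name): name is "scene" or "side" or "wrist"; returns a dict with "color" (420x560x3 uint8, red, green, blue), "fx", "fy", "cx", "cy" (pixels), "rvec" (rotation vector, rad) and "tvec" (3), from world to camera coordinates, as OpenCV has them; the wrist camera has in their place "hand_eye" (4x4, takes a point from camera to tool coordinates, whose origin is the TCP and whose axes are the flange's). Camera axes: x right, y down, z forward; pixel columns grow to the right and rows downward; lengths in m; the calibration is good to about 2 mm. A picture is of the moment at which its call begins: read the wrist's pose just before it. There is no depth.
- r.finish_job(): hands the job in; it is judged then, once.
Trained networks look in the newest picture that a camera, given by its name, has taken for a name from the list of things; names that differ only in an ending like _2 or _b are one class to them, and where a whole thing is asked for, a point or a joint stands for the part that bears it (a point fixed in the world has none). Each returns a list of dicts, best first, with "p" (0 to 1); they miss things now and then, are a little off and sometimes report something else, mostly with a low value. They report only what shows in the picture. A call takes as long as a camera call. They do not tell look-alikes from the thing itself.
- r.silhouettes(camera, thing): "region" (420x560 bool, what is visible of it) and "extent" ([left, top, right, bottom] in pixels, round what is visible of it).
- r.tip_of(camera, thing): "position" ([row, column] in pixels: a listed point, or the origin of a listed thing).
The state is a dict: "time_s": time; "joint_positions": joint angles; "joint_velocities": joint speeds; "effort": joint torques, N m; "tcp_pos": TCP position; "eef_rot": TCP orientation; "contact_force": force on the tool from outside, world axes, zero at the start; "torque": the same for the moment, N m; "gripper_width": finger opening in m; "finger_force": force on a finger pad.
Only numpy, scipy, OpenCV 4.12 (cv2) and the standard library are available. Lean on these libraries where they do the work, as an engineer would, in place of code of your own. Each camera call takes 0.05 s, during which the arm holds its last target. There are 200 camera calls.

## Working session

There is one attempt and no reset: what is moved stays moved. The work goes in short steps, Python scripts to look and compute and a tool call to move; the robot and the scene stay as the last step left them, time stands still between calls to the robot, and variables do not carry over. Pictures are saved under pics/ and viewed, at most 10 in all, crops included, and the job is handed in when it is done.

Besides the shell and the picture viewer there is one more tool, called after "Emit:" as name(argument=value, ...) on one line, values as JSON. servo_tool: Moves the arm, as the interface text tells. Shifts and turns lie within -1 to 1; 1 stands for 30 cm of shift or 90 degrees of turn. Its arguments: {"type":"object","properties":{"steps":{"type":"array","items":{"type":"object","properties":{"dp":{"type":"array","items":{"type":"number"}},"turn":{"type":"number"}}}},"fingers":{"type":"number"},"force":{"type":"number"}},"required":["steps"]}

```bash
mkdir -p pics
cat > h.py <<'E'
import numpy as np, cv2
from scipy.spatial.transform import Rotation as R
from workcell import r
def ray(im,row,col,st=None):
    d=np.array([(col-im["cx"])/im["fx"],(row-im["cy"])/im["fy"],1.])
    if "rvec" in im:
        M=R.from_rotvec(np.ravel(im["rvec"])).as_matrix(); return -M.T@np.ravel(im["tvec"]), M.T@d
    H=np.array(im["hand_eye"]); W=R.from_rotvec(st["eef_rot"]).as_matrix()
    return W@H[:3,3]+st["tcp_pos"], W@H[:3,:3]@d
def atz(im,row,col,z,st=None):
    o,d=ray(im,row,col,st); return o+d*(z-o[2])/d[2]
E
cat > a.py <<'E'
from h import *
st=r.read_state(); print(st["time_s"],st["tcp_pos"],st["eef_rot"])
ims=[]
for c in ["scene","side","wrist"]:
    s=r.read_state(); im=r.get_image(c); ims.append(im["color"][:,:,::-1])
    for t,z in [("block_stop_top",.0545),("index_tip",.014),("knob_stop_top",.0545)]:
        for k in r.tip_of(c,t)[:3]: print(c,t,np.round(k["position"],1),round(k["p"],2),np.round(atz(im,*k["position"],z,s),4))
cv2.imwrite("pics/scene.png",cv2.resize(ims[0],(800,600))); cv2.imwrite("pics/wrist.png",ims[2])
print(r.read_state()["time_s"])
E
python3 a.py
```

```text
0.0 [5.74508758e-01 5.41771565e-05 3.02948584e-01] [-2.22033836e+00 -2.22028384e+00  1.95875221e-03]
scene block_stop_top [225.5 268.6] 0.81 [0.4626 0.0088 0.0545]
scene block_stop_top [198.6 116. ] 0.58 [ 0.3407 -0.2795  0.0545]
scene block_stop_top [137.5 327.8] 0.55 [0.2238 0.1811 0.0545]
scene index_tip [241.1 313.4] 0.51 [0.4815 0.0922 0.014 ]
scene knob_stop_top [298.3 305.5] 0.51 [0.6281 0.0442 0.0545]
side block_stop_top [279.7 369.8] 0.6 [0.2152 0.182  0.0545]
side block_stop_top [200.7 270. ] 0.55 [0.4543 0.0136 0.0545]
side block_stop_top [133.4 344.8] 0.46 [ 0.3298 -0.2725  0.0545]
side index_tip [240.8 251.4] 0.73 [0.4735 0.1032 0.014 ]
side knob_stop_top [198.7 191.1] 0.61 [0.6264 0.048  0.0545]
wrist block_stop_top [179.3 171.7] 0.92 [0.4593 0.0085 0.0545]
wrist index_tip [ 93.4 189. ] 0.74 [0.475  0.0969 0.014 ]
wrist knob_stop_top [147.5 328.7] 0.84 [0.6273 0.0427 0.0545]
0.6
```

View pics/scene.png

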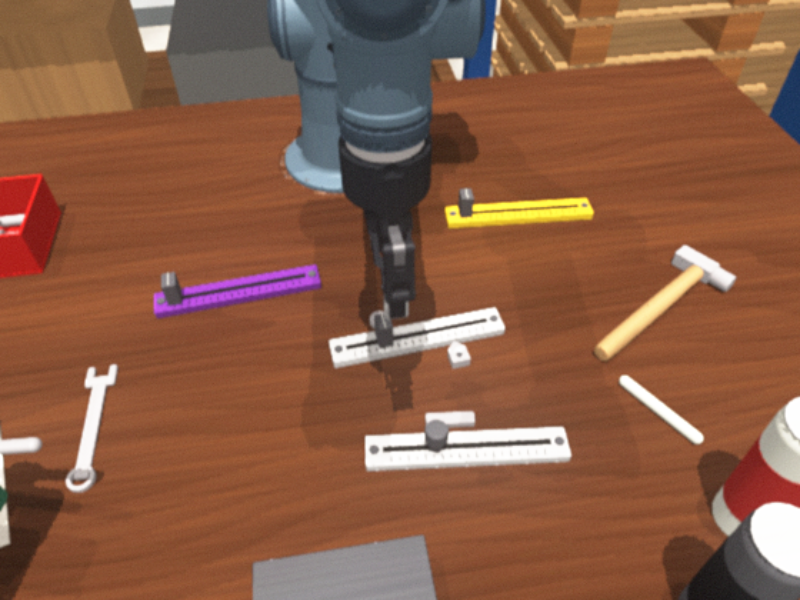

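View pics/wrist.png

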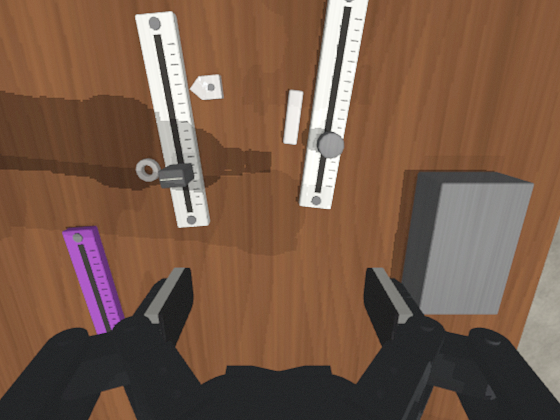

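The wrist view shows the white block rail with its screws at about (col 155, row 23) and (191, 219). The block is at about (177, 173), with a loose ring beside it at (148, 170). The index plate's point is at about (191, 88), and the knob at (330, 146) is on the other rail. The block's joint grows upwards in the picture (+y).

```bash
cat > b.py <<'E'
from h import *
s=r.read_state(); im=r.get_image("wrist")
a=atz(im,219,191,.014,s);b=atz(im,23,155,.014,s);t=atz(im,88,191,.014,s);k=atz(im,93.4,189,.014,s)
B=np.array([.4595,.0085,.0545]); u=(b-a)[:2];L=np.linalg.norm(u);u/=L
n=np.array([u[1],-u[0]])
print(a,b,L,"u",u,"deg",np.degrees(np.arctan2(u[1],u[0])))
for q in(t,k,B): print(q,"along",(q-a)[:2]@u,"across",(q-a)[:2]@n)
print("ring",atz(im,170,148,.003,s), atz(im,170,148,.04,s))
E
python3 b.py
```

```text
[ 0.46350881 -0.05297021  0.014     ] [0.44628991 0.16548605 0.014     ] 0.2191338126069085 u [-0.07857709  0.99690804] deg 94.50678141423582
[0.47795315 0.10251935 0.014     ] along 0.15387380029726183 across 0.026617590030488917
[0.47520157 0.09691655 0.014     ] along 0.14850454141423455 across 0.023434271315670524
[0.4595 0.0085 0.0545] along 0.061595151981002925 across 0.0008337339563018353
ring [0.41260356 0.00807409 0.003     ] [0.42881453 0.01569897 0.04      ]
```

Emit:
servo_tool(steps=[{"dp":[0.01,-0.128,0],"turn":0},{"dp":[0.01,-0.128,0],"turn":0},{"dp":[0.01,-0.128,0],"turn":0},{"dp":[0,0,0.03],"turn":-0.117},{"dp":[0,0,0.03],"turn":-0.117},{"dp":[0,0,0.03],"turn":-0.117},{"dp":[0,0,0.03],"turn":-0.117},{"dp":[0,0,0.03],"turn":-0.117},{"dp":[0,0,0.03],"turn":-0.117},{"dp":[0,0,0.03],"turn":-0.117}], fingers=100)

```text
time_s: 1.9
tcp_pos: [0.4599, 0.009, 0.2408]
eef_rot: [0.436, 3.111, -0.0]
contact_force: [0.6, -0.5, 0.7]
gripper_width: 0.0853
finger_force: 0.0
```

Emit:
servo_tool(steps=[{"dp":[0,0,0],"turn":-0.117},{"dp":[0,0,0],"turn":-0.114},{"dp":[0,0,0],"turn":0},{"dp":[0,0,0],"turn":0}])

```text
time_s: 2.4
tcp_pos: [0.4599, 0.009, 0.241]
eef_rot: [-0.119, 3.139, -0.0]
contact_force: [-0.5, -0.6, 0.6]
gripper_width: 0.0855
finger_force: 0.0
```

```bash
cat > c.py <<'E'
from h import *
s=r.read_state(); im=r.get_image("wrist"); W=R.from_rotvec(s["eef_rot"]).as_matrix()
print(s["time_s"],s["tcp_pos"],"y angle",np.degrees(np.arctan2(W[1,1],W[0,1])),"q",np.round(s["joint_positions"],2))
for t,z in [("block_stop_top",.0545),("index_tip",.014),("knob_stop_top",.0545)]:
    for k in r.tip_of("wrist",t)[:2]:
        p=atz(im,*k["position"],z,s); print(t,np.round(k["position"],1),round(k["p"],2),p.round(4),"tool",(W.T@(p-s["tcp_pos"])).round(4))
cv2.imwrite("pics/w2.png",im["color"][:,:,::-1])
E
python3 c.py
```

```text
2.4 [0.45987982 0.00900214 0.24101039] y angle 94.35713670752789 q [-0.12  0.18 -0.36  1.04  0.   -0.19]
block_stop_top [204.9 278.1] 0.79 [0.4604 0.0102 0.0545] tool [-0.0005  0.0012  0.1865]
index_tip [214.  362.6] 0.82 [0.477  0.1002 0.014 ] tool [-0.0239  0.0897  0.227 ]
knob_stop_top [357.1 298.3] 0.98 [0.6313 0.0452 0.0545] tool [-0.1736  0.0231  0.1866]
```

View pics/w2.png

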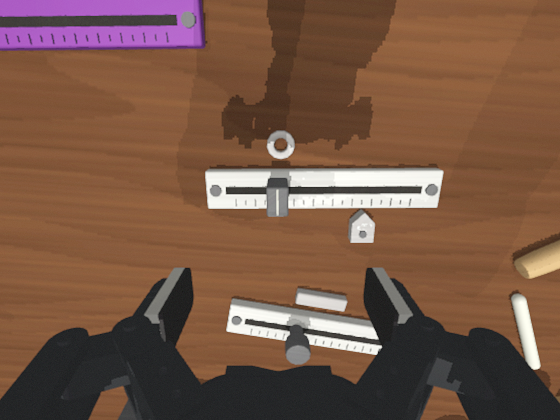

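The close view shows the block's white line at (278, 205), the index point at (362, 213) and the ring at (280, 145), clear of the finger path. The slide needed is about 88.5 mm along tool +y. I'll descend and grip along the rail.

Emit:
servo_tool(steps=[{"dp":[0,0.004,0.13]},{"dp":[0,0,0.13]},{"dp":[0,0,0.13]},{"dp":[0,0,0.1]},{"dp":[0,0,0]},{"dp":[0,0,0]}])

```text
schema error: expected keys dp, turn
```

Emit:
servo_tool(steps=[{"dp":[0,0,0]},{"dp":[0,0,0]},{"dp":[0,0,0]},{"dp":[0,0,0]},{"dp":[0,0,0]},{"dp":[0,0,0]},{"dp":[0,0,0]},{"dp":[0,0,0]}], fingers=0, force=20)

```text
schema error: expected keys dp, turn
```

Emit:
servo_tool(steps=[{"dp":[0,0.004,0.13],"turn":0},{"dp":[0,0,0.13],"turn":0},{"dp":[0,0,0.13],"turn":0},{"dp":[0,0,0.1],"turn":0},{"dp":[0,0,0],"turn":0},{"dp":[0,0,0],"turn":0}])

```text
time_s: 3.35
tcp_pos: [0.4605, 0.0101, 0.0949]
eef_rot: [-0.123, 3.138, -0.0]
contact_force: [0.6, -0.4, 0.8]
gripper_width: 0.0858
finger_force: 0.0
```

Emit:
servo_tool(steps=[{"dp":[0,0,0],"turn":0},{"dp":[0,0,0],"turn":0},{"dp":[0,0,0],"turn":0},{"dp":[0,0,0],"turn":0},{"dp":[0,0,0],"turn":0},{"dp":[0,0,0],"turn":0},{"dp":[0,0,0],"turn":0},{"dp":[0,0,0],"turn":0}], fingers=0, force=20)

```text
time_s: 4.35
tcp_pos: [0.4601, 0.01, 0.0943]
eef_rot: [-0.123, 3.138, -0.001]
contact_force: [-0.7, -1.3, 5.9]
gripper_width: 0.0196
finger_force: 26.3
```

Emit:
servo_tool(steps=[{"dp":[0,0.05,0],"turn":0},{"dp":[0,0.05,0],"turn":0},{"dp":[0,0.05,0],"turn":0},{"dp":[0,0.05,0],"turn":0},{"dp":[0,0.05,0],"turn":0},{"dp":[0,0.045,0],"turn":0},{"dp":[0,0,0],"turn":0},{"dp":[0,0,0],"turn":0},{"dp":[0,0,0],"turn":0}])

```text
time_s: 5.48
tcp_pos: [0.4528, 0.0993, 0.0943]
eef_rot: [-0.124, 3.139, 0.003]
contact_force: [-2.0, 1.6, 6.6]
gripper_width: 0.0193
finger_force: 26.4
```

Emit:
servo_tool(steps=[{"dp":[0,0,0],"turn":0},{"dp":[0,0,0],"turn":0},{"dp":[0,0,0],"turn":0},{"dp":[0,0,0],"turn":0},{"dp":[0,0,0],"turn":0},{"dp":[0,0,0],"turn":0},{"dp":[0,0,0],"turn":0},{"dp":[0,0,0],"turn":0}], fingers=100)

```text
time_s: 6.48
tcp_pos: [0.4528, 0.0984, 0.0939]
eef_rot: [-0.123, 3.139, 0.0]
contact_force: [0.1, 1.2, -0.6]
gripper_width: 0.0852
finger_force: 0.0
```

Emit:
servo_tool(steps=[{"dp":[0,0,-0.05],"turn":0},{"dp":[0,0,-0.12],"turn":0},{"dp":[0,0,-0.12],"turn":0},{"dp":[0,0,-0.12],"turn":0},{"dp":[0,0,-0.08],"turn":0},{"dp":[0,0,0],"turn":0},{"dp":[0,0,0],"turn":0}])

```text
time_s: 7.35
tcp_pos: [0.4523, 0.0984, 0.24]
eef_rot: [0.123, -3.138, 0.0]
contact_force: [-0.6, 0.0, -0.1]
gripper_width: 0.0856
finger_force: 0.0
```

```bash
sed -i 's/w2.png/w3.png/' c.py; python3 c.py
```

```text
7.35 [0.45233714 0.09836587 0.23998111] y angle 94.49479888243725 q [ 0.08  0.19 -0.35  1.04 -0.   -0.  ]
block_stop_top [202.2 280.8] 0.82 [0.4495 0.1017 0.0545] tool [0.0023 0.0036 0.1855]
block_stop_top [357.2 213.1] 0.29 [0.6294 0.0435 0.0545] tool [-0.1724 -0.0686  0.1853]
index_tip [216.9 278.6] 0.85 [0.4786 0.1022 0.014 ] tool [-0.0268  0.0018  0.226 ]
knob_stop_top [356.  213.3] 0.8 [0.6278 0.0437 0.0545] tool [-0.1708 -0.0682  0.1853]
```

View pics/w3.png

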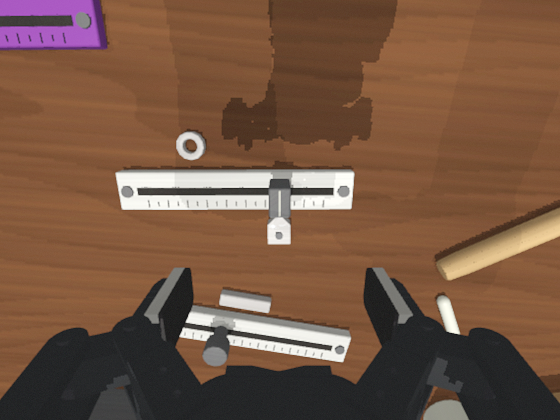

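The block's white line (column 280) is level with the index plate's axis (column 279), so the error is about 2 mm. The knob has not moved and the gripper is clear of everything.

```bash
python3 -c "
from workcell import r
print(r.finish_job())"
```

```text
the job is handed in; nothing more can be done
None
```

I slid the block stop level with the index plate's point (about 2 mm off in the last wrist picture) and released it; the knob stop was left alone, and I handed the job in after about 7.4 s on the robot's clock, with no verdict returned.

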